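# Set the light attenuator to its third click

## Robot

A 7-joint arm with a two-finger parallel gripper is mounted at the origin on a cart in front of the work surface, level with it; the furniture and walls round the work are solid. World frame = base frame: x ahead of the robot, y to its left, z up, the work surface at z = 0. Lengths are in mm, angles in rad, forces in N, time in s.
With the tool pointing down it reaches from about 400 to 900 mm from the base axis. Payload 5.6 kg.
Tool frame: the origin (TCP) lies midway between the tips of the shut fingers; the grasp point (between the pads) lies 19 mm behind it; z points along the fingers, y is the line along which they close (so a half turn about z gives the same grasp; the last joint's range is limited). The gripper opens to 92 mm and grips with 3 to 60 N. Pads are 20 mm wide; open, the fingers measure 128 mm over their backs; the gripper's body (75 mm by 189 mm) begins 69 mm behind the grasp point.
Start: joints at [-1.178, 0.468, -0.012, 1.603, 0.006, 1.071, -0.056], TCP at [274.428, 589.235, 214.592] pointing down, gripper open.
Joint ranges: [-2.53, 2.53], [-0.31, 2.02], [-1.57, 1.55], [0.28, 2.44], [-1.29, 4.43], [0.15, 1.84], [-2.92, 2.92]. Speed limits (rad/s): [2.57, 2.57, 3.14, 3.14, 3.14, 3.14, 3.14].

## Interface

Orientations are given as a rotation vector (axis times angle).
In Python, from cell import robot, grip, kin, viewer gives the robot as it stands. Calls block until the motion is done:
- robot.movep(position, orientation): joint-space move of the TCP to a pose.
- robot.servo_line(position, feed=150, rotation=None): straight line of the TCP; rotation=None keeps the orientation; feed is the mean speed in mm/s.
- robot.goto_joints(angles): joint-space move.
- grip(opening, newtons=None): opening from 0.0 (shut) to 1.0 (fully open); newtons is the grip in N (None keeps the last); returns when the fingers have stopped.
- robot.hold(seconds).
- kin.ik(position, orientation): joint angles nearest the present ones, or None.
- robot.observe(): the state.
- viewer.read_camera(name): name is "scene" or "top"; returns the picture (400x640x3 uint8, red, green, blue); there is no depth.
- viewer.camera_info(name): a dict with "camera_matrix" (3x3 intrinsics, pixels), "R" (3x3) and "t" (3): a world point X has camera coordinates R X + t. Camera axes: x right, y down, z forward; pixel columns grow to the right and rows downward; lengths in mm; the calibration is good to about 2 mm. A picture is of the moment at which its call begins. camera_info takes no time and is no camera call.
A pose or a line that the arm cannot do raises robot.IKError and nothing moves.
- robot.job_done(): hands the job in; it is judged then, once.
Trained networks look in the newest picture that a camera, given by its name, has taken for a name from the list of things; names that differ only in an ending like _2 or _b are one class to them, and where a whole thing is asked for, a point or a joint stands for the part that bears it (a point fixed in the world has none). Each returns a list of dicts, best first, with "confidence" (0 to 1); they miss things now and then, are a little off and sometimes report something else, mostly with a low value. They report only what shows in the picture. A call takes as long as a camera call. They do not tell look-alikes from the thing itself.
- viewer.silhouettes(name, camera): "mask" (400x640 bool, what is visible of it).
- viewer.pinpoint(name, camera): "at" ([x, y, z] in mm, in the coordinates of the camera as it stood for that picture, good to about 4 mm: a listed point, or the origin of a listed thing).
The state is a dict: "t": time; "joints": joint angles; "joint_velocities": joint speeds; "joint_torque": joint torques, N m; "tcp_pos": TCP position; "tcp_rot": TCP orientation; "contact_force": force on the tool from outside, world axes, zero at the start; "wrist_torque": the same for the moment, N m; "grip_width": opening from 0.0 (shut) to 1.0 (fully open); "grip_force": force on a finger pad.
Only numpy, scipy, OpenCV 4.12 (cv2) and the standard library are available. Lean on these libraries where they do the work, as an engineer would, in place of code of your own. Each camera call takes 0.05 s, during which the arm holds its last target. There are 200 camera calls.

## Task

The light attenuator on the bench has been left at an unknown click. Using only pushes of the fingertips or finger sides, push its lever fully home to the end with the light-guide collar, then push it back the other way, counting the clicks, and leave it seated in the third click from home. Never let it go on into the fourth click (the specimen would bleach), do not pinch the lever, and leave the things around it where they stand.

Things in the scene. Friction and masses are not known exactly. Their poses are not given: they have to be found in the camera images.
- attenuator: Light attenuator, fixed to the bench: grey housing 60 (x) x 150 (y) x 45 mm high, aluminium cover with a slot along its y axis in which the lever slides. Origin at the centre of its underside, z up. A round light-guide collar (28 mm across, standing 32 mm out of the end face, with a small clamp screw reaching 48 mm high) marks its +y end, the home (closed) end.
- lever (a joint): Lever travel (m): 0 fully home at the attenuator's +y (collar) end, against its stop; grows towards the -y end, to 0.075. Home is a detent too but is not counted: clicks one to five lie at 0.015, 0.030, 0.045 (the third), 0.060, 0.075. Leaving a click it resists with about 6 N, falling to none at the ridge midway; there it snaps into the next click and stays. Starts in click one or two.
- lever_mid (a point): Middle of the lever's black upright paddle, 63 mm above the bench; moves with it. The paddle is 24 mm across the slot, 12 mm thick along it, 49 to 77 mm above the bench, a small crown on top to 80. Push on its +y face to drive it away from home, on its -y face to drive it home; fingers pressing both of these halves at once are a pinch.
- timer: White digital bench timer lying flat, loose, 62 x 66 x 18 mm, in front of the attenuator (robot side). Origin at the centre of its underside. Leave alone.
- slip_box: Small white card box of cover slips, loose, 50 x 52 x 18 mm, in front of the attenuator, beside the timer; the two may be swapped. Origin at the centre of its underside. Leave alone.
- can: White round objective can with a black screw lid, loose, 40 mm across, 56 mm tall, standing behind the attenuator. Origin at the centre of its underside. Leave alone.
Things that resemble listed ones, but are neither listed nor needed, are in the scene too. Several things have the shape of the attenuator; the one meant has the colours described above.

How it is judged:
By the outcome, as a careful person would: the job done as asked, in the order asked, and still so for the second after the job is handed in, with the robot touching nothing.
It also fails if it takes over 64 s, if anything falls off the work surface, if the arm or the gripper's body presses on something with over 40 N, if the wrist force passes 120 N, or if a joint passes its speed limit or range.

## Working session

There is one attempt and no reset: what is moved stays moved. The work goes in short steps, each a Python script; the robot and the scene stay as the last script left them, time stands still between calls to the robot, and variables do not carry over. Pictures are saved under pics/ and viewed, at most 10 in all, crops included, and the job is handed in when it is done.

```bash
mkdir -p pics; cat > h.py <<'E'
import numpy as np, cv2
from cell import robot, grip, kin, viewer
def info(c):
    i=viewer.camera_info(c); return np.array(i["camera_matrix"]),np.array(i["R"]),np.array(i["t"])
def towrld(p,c):
    K,R,t=info(c); return R.T@(np.array(p)-t)
def proj(X,c):
    K,R,t=info(c); q=K@(R@np.array(X)+t); return q[:2]/q[2]
def onplane(uv,z,c):
    K,R,t=info(c); d=R.T@np.linalg.inv(K)@np.array([*uv,1.]); o=-R.T@t; return o+d*(z-o[2])/d[2]
E
python3 - <<'E'
from h import *
np.set_printoptions(precision=1,suppress=True)
for c in("scene","top"):
    im=viewer.read_camera(c); cv2.imwrite(f"pics/{c}0.png",im[:,:,::-1])
    for n in("attenuator","lever_mid","timer","slip_box","can"):
        for d in viewer.pinpoint(n,c)[:4]:
            X=towrld(d["at"],c); print(c,n,round(d["confidence"],2),X,proj(X,c))
print(robot.observe())
E
```

```text
scene attenuator 0.8 [509.1 290.8  -3.2] [337.9 239.8]
scene attenuator 0.7 [395.6 750.1  -4.6] [241.  171.4]
scene lever_mid 0.45 [391.9 790.   54.4] [234.6 151.2]
scene lever_mid 0.43 [503.6 300.5  66.4] [335.6 218.3]
scene timer 0.78 [411.1 328.1   0.3] [300.1 241.1]
scene slip_box 0.61 [428.1 230.3  -2.6] [322.7 262. ]
scene can 0.72 [573.  309.2  -0.4] [354.1 228.9]
top attenuator 0.94 [505.3 293.3  -2.8] [370.  206.9]
top attenuator 0.59 [393.4 750.4  -7.8] [220.2 242.9]
top lever_mid 0.49 [390.3 787.6  55.5] [202.1 244.3]
top lever_mid 0.43 [502.7 304.8  61.1] [368.4 206.3]
top timer 0.67 [405.8 327.2  -2. ] [359.  239.4]
top slip_box 0.8 [428.8 229.7   2.7] [391.2 232. ]
top slip_box 0.54 [406.7 325.1   0.1] [359.8 239.1]
top can 0.46 [571.  313.4   1.5] [363.5 185.4]
{'t': 0.6, 'joints': array([-1.2,  0.5, -0. ,  1.6,  0. ,  1.1, -0.1]), 'joint_velocities': array([ 0.,  0.,  0., -0.,  0.,  0.,  0.]), 'joint_torque': array([ -0. , -52. ,  -0. , -24.4,  -0.1,   0. ,   0. ]), 'tcp_pos': array([274.4, 589.3, 214.6]), 'tcp_rot': array([0.7, 3.1, 0. ]), 'contact_force': array([-0.3, -0.5,  0.7]), 'wrist_torque': array([ 0. , -0.1, -0. ]), 'grip_force': 0.0, 'grip_width': 1.00054415352741}
```

View pics/scene0.png

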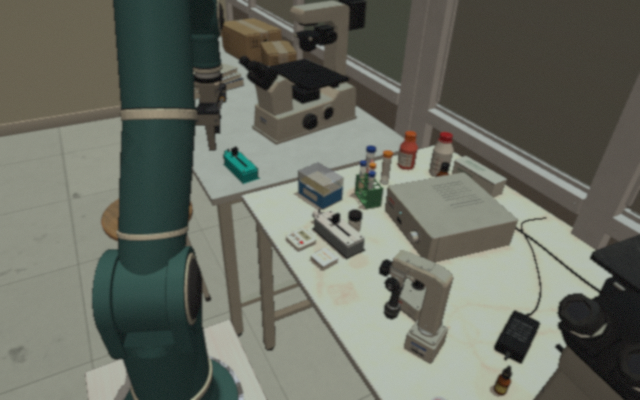

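View pics/top0.png

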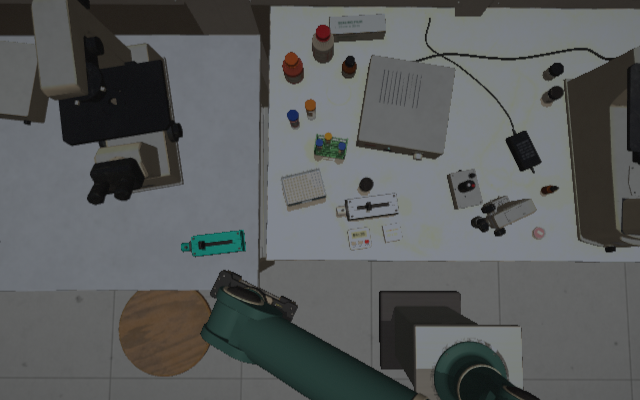

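Both views show the grey attenuator: top (370,207), scene (338,233), with its collar to the left at top (341,211). The teal look-alike is on the left table. The can is just behind it at top (366,184), with the timer (359,239) and slip box (392,232) in front. I'll zoom in to get its yaw and the lever position.

```bash
python3 - <<'E'
from h import *
np.set_printoptions(precision=3,suppress=True)
a=cv2.imread("pics/top0.png")[165:260,315:420]; b=cv2.imread("pics/scene0.png")[190:285,275:380]
o=np.hstack([cv2.resize(x,None,fx=3.8,fy=3.8,interpolation=cv2.INTER_CUBIC) for x in(a,b)])
cv2.imwrite("pics/crop0.png",o); print(o.shape)
for c in("scene","top"):
    K,R,t=info(c); print(c,-R.T@t,K[0,0])
viewer.read_camera("top")
for d in viewer.silhouettes("attenuator","top")[:2]:
    m=d["mask"]; print(d["confidence"],m.sum())
    ys,xs=np.nonzero(m); r=cv2.minAreaRect(np.c_[xs,ys].astype(np.float32)); print(r)
    P=np.array([onplane(p,45,"top") for p in cv2.boxPoints(r)]);print(P)
E
```

```text
(361, 798, 3)
scene [ -15.959 -526.754  805.414] 454.5963541524881
top [ 417.23   437.542 1293.437] 423.55360591518036
0.82 1252
((213.03085327148438, 243.9282684326172), (22.524993896484375, 64.5752182006836), 82.303955078125)
[[410.71  857.203  45.   ]
 [436.828 670.517  45.   ]
 [371.769 660.314  45.   ]
 [345.944 846.181  45.   ]]
0.72 1229
((366.9681701660156, 208.0433349609375), (22.27638053894043, 62.723594665527344), 81.25383758544922)
[[516.628 404.126  45.   ]
 [545.908 220.32   45.   ]
 [480.621 210.981  45.   ]
 [451.661 393.984  45.   ]]
```

View pics/crop0.png

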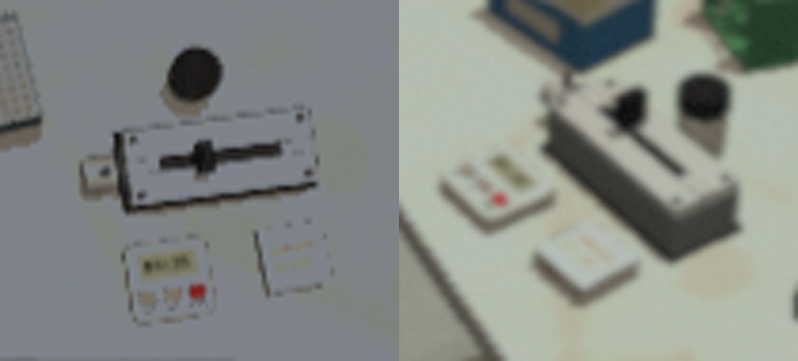

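```bash
cat >> h.py <<'E'
from scipy.spatial.transform import Rotation as Ro
def frame():
    px=np.array([(118,132),(310,108),(317,185),(128,210)])/3.8-.37+[315,165]
    P=np.array([onplane(p,45,"top") for p in px])
    ctr=P.mean(0); ay=(P[0]-P[1])+(P[3]-P[2]); ay[2]=0; ay/=np.linalg.norm(ay)
    return P,ctr,ay,np.array([ay[1],-ay[0],0])
E
python3 - <<'E'
from h import *
np.set_printoptions(precision=2,suppress=True)
P,c,ay,ax=frame(); print(P,c,ay,"sizes",np.linalg.norm(P-np.roll(P,-1,0),axis=1))
# triangulate paddle blob from both views
im={k:cv2.imread(f"pics/{k}0.png") for k in("top","scene")}
A=[];B=[]
for k,uv in(("top",np.array([204,155])/3.8+[315,165]),("scene",np.array([231,103])/3.8+[275,190])):
    K,R,t=info(k); d=R.T@np.linalg.inv(K)@np.array([*uv,1]); d/=np.linalg.norm(d); M=np.eye(3)-np.outer(d,d); A.append(M);B.append(M@(-R.T@t))
X=np.linalg.solve(sum(A),sum(B)); print("paddle",X,"along",(X-c)@ay,"across",(X-c)@ax)
for z in(45,):
  for u in((160,162),(280,149)): 
    S=onplane(np.array(u)/3.8+[315,165],z,"top"); print("slot end",(S-c)@ay,(S-c)@ax)
print(towrld([0,0,0],"top"), robot.observe()["t"])
for s in(1,-1):
    y=s*ax; z=np.array([0,0,-1.]); rv=Ro.from_matrix(np.c_[np.cross(y,z),y,z]).as_rotvec()
    for q in (c+ay*-5,c+ay*60,c-ay*15):
        print(s,rv,kin.ik([q[0],q[1],60],rv),kin.ik([q[0],q[1],170],rv))
E
```

```text
[[524.03 370.39  45.  ]
 [543.57 220.53  45.  ]
 [483.46 215.7   45.  ]
 [463.36 362.62  45.  ]] [503.6  292.31  45.  ] [-0.13  0.99  0.  ] sizes [151.13  60.3  148.29  61.16]
paddle [504.8  304.24  67.46] along 11.661180880400797 across 2.7661043902713467
slot end 44.44399775022079 1.9845672891891795
slot end -49.61018109932561 0.1078429107572072
[ 417.23  437.54 1293.44] 0.7
1 [2.07 2.36 0.  ] [-0.76  0.56  0.24  1.9  -0.2   0.71 -0.27] [-0.81  0.4   0.29  1.83 -0.14  0.92 -0.32]
1 [2.07 2.36 0.  ] [-0.84  0.59  0.22  1.83 -0.18  0.74 -0.39] [-0.88  0.45  0.27  1.77 -0.14  0.95 -0.42]
1 [2.07 2.36 0.  ] [-0.75  0.55  0.25  1.91 -0.2   0.71 -0.25] [-0.79  0.4   0.3   1.84 -0.14  0.92 -0.3 ]
-1 [ 2.36 -2.07  0.  ] [-0.3   0.59 -0.35  1.86  0.29  0.74  2.46] [-0.32  0.43 -0.33  1.8   0.17  0.94  2.56]
-1 [ 2.36 -2.07  0.  ] [-0.4   0.63 -0.37  1.79  0.31  0.78  2.35] [-0.4   0.48 -0.36  1.73  0.2   0.97  2.44]
-1 [ 2.36 -2.07  0.  ] [-0.29  0.58 -0.35  1.87  0.28  0.73  2.48] [-0.31  0.42 -0.32  1.81  0.16  0.93  2.58]
```

Measured sizes fit: the cover comes out at 150 x 60 mm and the paddle at z≈67 on the slot axis, probably in click two. Next I push home with shut fingers, finger side against the -y face.

```bash
cat >> h.py <<'E'
_,C,AY,AX=frame(); Z=np.array([0,0,-1.]); RV=Ro.from_matrix(np.c_[np.cross(AX,Z),AX,Z]).as_rotvec()
ACR=1.5
def at(s,z): q=C+AY*s+AX*ACR; return [q[0],q[1],z]
def st():
    o=robot.observe(); return (np.array(o["tcp_pos"])-C)@AY, np.array(o["contact_force"])@AY, o["t"], o
def push(s,end,step,flim,feed=30):
    log=[]; d=np.sign(end-s)
    while (end-s)*d>1e-6:
        s=s+d*min(step,abs(end-s)); robot.servo_line(at(s,60),feed=feed)
        a,f,t,o=st(); log.append((round(s,1),round(a,1),round(f,1),round(t,1)))
        if -f*d>flim: break
    print(log); return s
E
python3 - <<'E'
from h import *
robot.movep(at(-20,180),RV)
grip(0.0,10)
robot.servo_line(at(-20,60),feed=120)
a,f,t,o=st(); print(a,f,t,o["tcp_pos"],o["grip_width"],o["contact_force"])
if abs(f)<3: push(-20,32,1.5,11)
cv2.imwrite("pics/home.png",np.hstack([cv2.resize(viewer.read_camera(k)[y:y+95,x:x+105,::-1],None,fx=3.8,fy=3.8,interpolation=cv2.INTER_CUBIC) for k,y,x in(("top",165,315),("scene",190,275))]))
E
```

```text
-19.812648739900332 -0.5343901753516486 4.6583 [508.30798429 272.9501177   60.71970144] 0.004182760678795524 [ 0.14149789 -0.5202366  -0.06528783]
[(np.float64(-18.5), np.float64(-18.1), np.float64(-0.4), 4.9), (np.float64(-17.0), np.float64(-16.8), np.float64(0.1), 5.2), (np.float64(-15.5), np.float64(-15.3), np.float64(-0.2), 5.4), (np.float64(-14.0), np.float64(-13.9), np.float64(-0.4), 5.7), (np.float64(-12.5), np.float64(-12.4), np.float64(-0.9), 5.9), (np.float64(-11.0), np.float64(-10.8), np.float64(-0.4), 6.2), (np.float64(-9.5), np.float64(-9.4), np.float64(0.3), 6.4), (np.float64(-8.0), np.float64(-7.9), np.float64(0.1), 6.7), (np.float64(-6.5), np.float64(-6.3), np.float64(0.6), 6.9), (np.float64(-5.0), np.float64(-4.8), np.float64(0.3), 7.2), (np.float64(-3.5), np.float64(-3.3), np.float64(0.8), 7.4), (np.float64(-2.0), np.float64(-1.8), np.float64(0.2), 7.7), (np.float64(-0.5), np.float64(-0.4), np.float64(0.7), 7.9), (np.float64(1.0), np.float64(1.2), np.float64(0.0), 8.2), (np.float64(2.5), np.float64(2.7), np.float64(-0.4), 8.4), (np.float64(4.0), np.float64(3.6), np.float64(-1.7), 8.7), (np.float64(5.5), np.float64(4.1), np.float64(-5.4), 8.9), (np.float64(7.0), np.float64(6.1), np.float64(-4.7), 9.2), (np.float64(8.5), np.float64(9.4), np.float64(-1.2), 9.4), (np.float64(10.0), np.float64(11.2), np.float64(-0.5), 9.7), (np.float64(11.5), np.float64(12.0), np.float64(-0.7), 9.9), (np.float64(13.0), np.float64(13.2), np.float64(0.0), 10.2), (np.float64(14.5), np.float64(14.6), np.float64(0.2), 10.4), (np.float64(16.0), np.float64(16.1), np.float64(-0.1), 10.7), (np.float64(17.5), np.float64(17.6), np.float64(-0.0), 10.9), (np.float64(19.0), np.float64(18.5), np.float64(-0.9), 11.2), (np.float64(20.5), np.float64(18.6), np.float64(-4.3), 11.4), (np.float64(22.0), np.float64(18.6), np.float64(-8.6), 11.7), (np.float64(23.5), np.float64(18.7), np.float64(-11.0), 11.9)]
```

View pics/home.png

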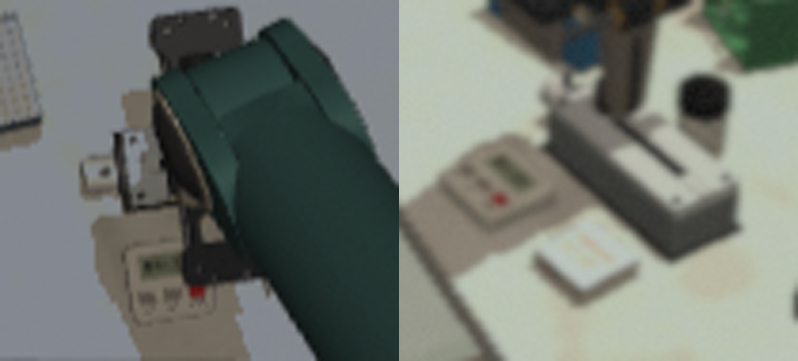

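One ridge was passed (contact at 3.5), then a hard stop at 18.6, 15 mm further. I'll press harder to confirm it is the stop, then back off, lift and look.

```bash
python3 - <<'E'
from h import *
push(23.5,40,2,24)
robot.servo_line(at(5,60),feed=60)
robot.servo_line(at(5,130),feed=150)
robot.servo_line(at(120,160),feed=200)
print(st()[:3])
cv2.imwrite("pics/home2.png",np.hstack([cv2.resize(viewer.read_camera(k)[y:y+95,x:x+105,::-1],None,fx=3.8,fy=3.8,interpolation=cv2.INTER_CUBIC) for k,y,x in(("top",165,315),("scene",190,275))]))
E
```

```text
[(np.float64(25.5), np.float64(18.8), np.float64(-14.1), 12.3), (np.float64(27.5), np.float64(18.9), np.float64(-19.0), 12.5), (np.float64(29.5), np.float64(19.0), np.float64(-22.2), 12.8), (np.float64(31.5), np.float64(19.0), np.float64(-25.0), 13.0)]
(np.float64(118.16565367082977), np.float64(-0.7833135371198071), 14.9583)
```

View pics/home2.png

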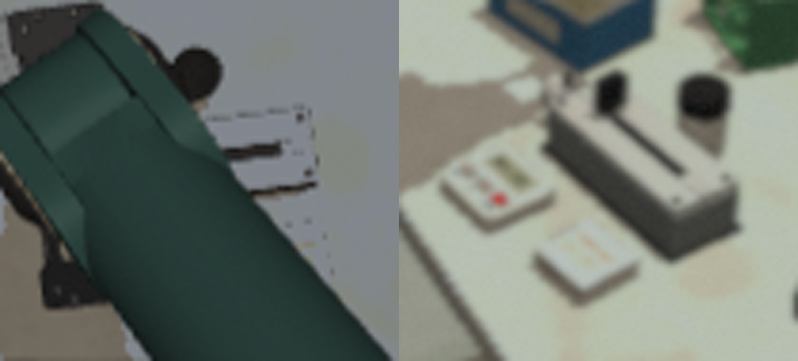

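The scene view shows the paddle at (610,90) in the crop, at the collar end of its slot. It held against 25 N, so this is home. Next, the count from the +y face, with small steps and force logged.

```bash
python3 - <<'E'
from h import *
p=lambda s:(proj(at(s,65),"scene")-[275,190])*3.8+[399,0]
print("expected crop px home, click1, click3:",p(34.6),p(19.6),p(-10.4))
robot.servo_line(at(69,130),feed=150)
robot.servo_line(at(69,60),feed=80)
print(st()[:3])
s=push(69,54,1.5,2.0)
if s>=53.9: s=push(s,44,1,2.0,feed=20)
a=st(); print("contact",s,a[:3])
# on to just past second click (30 mm travel), from measured contact
push(s,a[0]-31,1.5,15,feed=25)
print(st()[:3])
E
```

```text
expected crop px home, click1, click3: [607.25278722  90.39453664] [619.92458575 100.87695383] [645.89630907 122.36138938]
(np.float64(69.14749577085382), np.float64(-0.6248659154594188), 16.625)
[(np.float64(67.5), np.float64(67.5), np.float64(-0.0), 16.9), (np.float64(66.0), np.float64(65.8), np.float64(0.1), 17.1), (np.float64(64.5), np.float64(64.4), np.float64(-0.5), 17.4), (np.float64(63.0), np.float64(62.9), np.float64(-0.4), 17.6), (np.float64(61.5), np.float64(61.3), np.float64(0.0), 17.9), (np.float64(60.0), np.float64(59.9), np.float64(0.9), 18.1), (np.float64(58.5), np.float64(58.4), np.float64(-0.5), 18.4), (np.float64(57.0), np.float64(56.8), np.float64(0.8), 18.6), (np.float64(55.5), np.float64(55.3), np.float64(-0.8), 18.9), (np.float64(54.0), np.float64(53.9), np.float64(0.2), 19.1)]
[(np.float64(53.0), np.float64(52.9), np.float64(-0.5), 19.4), (np.float64(52.0), np.float64(51.9), np.float64(-0.1), 19.6), (np.float64(51.0), np.float64(50.9), np.float64(0.3), 19.9), (np.float64(50.0), np.float64(50.5), np.float64(0.4), 20.1), (np.float64(49.0), np.float64(50.2), np.f
[... 703 characters left out ...]
64(4.2), 22.9), (np.float64(32.5), np.float64(33.6), np.float64(5.5), 23.1), (np.float64(31.0), np.float64(30.5), np.float64(2.3), 23.4), (np.float64(29.5), np.float64(28.0), np.float64(0.4), 23.6), (np.float64(28.0), np.float64(27.4), np.float64(0.1), 23.9), (np.float64(26.5), np.float64(26.3), np.float64(-0.2), 24.1), (np.float64(25.0), np.float64(24.8), np.float64(0.2), 24.4), (np.float64(23.5), np.float64(23.3), np.float64(-0.3), 24.6), (np.float64(22.0), np.float64(21.9), np.float64(0.4), 24.9), (np.float64(20.5), np.float64(20.6), np.float64(1.2), 25.1), (np.float64(19.2), np.float64(20.2), np.float64(3.7), 25.4)]
(np.float64(20.240813114931775), np.float64(3.7310363254762557), 25.375)
```

Contact at 50.5, 35.5 and 20.5: two ridges passed, so the lever is now in click two. One more ridge, stopping well before 5.5 (third click contact).

```bash
python3 - <<'E'
from h import *
push(19.2,10.5,1.2,15,feed=25)
robot.hold(0.3)
# gentle check that the lever now stands at 5.5: touch only
s=push(10.5,4.5,1,2.0,feed=20); print(s,st()[:3])
robot.servo_line(at(18,60),feed=60)
robot.servo_line(at(18,130),feed=150)
robot.servo_line(at(150,200),feed=200)
print(st()[:3])
im={k:viewer.read_camera(k) for k in("top","scene")}
cv2.imwrite("pics/end.png",np.hstack([cv2.resize(im[k][y:y+95,x:x+105,::-1],None,fx=3.8,fy=3.8,interpolation=cv2.INTER_CUBIC) for k,y,x in(("top",165,315),("scene",190,275))]))
E
```

```text
[(np.float64(18.0), np.float64(19.4), np.float64(5.3), 25.6), (np.float64(16.8), np.float64(17.6), np.float64(4.8), 25.9), (np.float64(15.6), np.float64(14.7), np.float64(1.1), 26.1), (np.float64(14.4), np.float64(13.0), np.float64(0.8), 26.4), (np.float64(13.2), np.float64(12.7), np.float64(-0.2), 26.6), (np.float64(12.0), np.float64(11.8), np.float64(-0.6), 26.9), (np.float64(10.8), np.float64(10.7), np.float64(0.2), 27.1), (np.float64(10.5), np.float64(10.5), np.float64(0.2), 27.4)]
[(np.float64(9.5), np.float64(9.4), np.float64(-0.2), 27.9), (np.float64(8.5), np.float64(8.4), np.float64(-0.1), 28.2), (np.float64(7.5), np.float64(7.4), np.float64(0.2), 28.4), (np.float64(6.5), np.float64(6.4), np.float64(0.8), 28.7), (np.float64(5.5), np.float64(5.6), np.float64(0.7), 28.9), (np.float64(4.5), np.float64(5.3), np.float64(2.4), 29.2)]
4.5 (np.float64(5.317716293936054), np.float64(2.375993856281613), 29.175)
(np.float64(148.2986743873034), np.float64(-0.4989216201382618), 31.0667)
```

View pics/end.png

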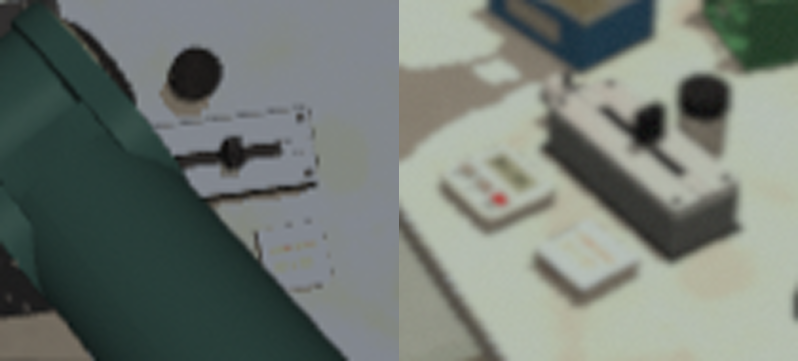

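The paddle is at (648,122) in the scene crop, against (646,122) predicted for click three. The can, timer and slip box stand where they were.

```bash
python3 -c "
from h import *
print(robot.job_done())"
```

```text
the job is handed in; nothing more can be done
None
```

The lever was pushed fully home, then pushed back three counted clicks and left seated in the third; it never entered the fourth, nothing around it moved, and I handed the job in at about 31 s.

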